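# Stand the tipped jar and shaker back up in the display lane

### The arm

A 6-joint arm with a two-finger parallel gripper is mounted at the origin on a cart in front of the work surface, level with it; the furniture and walls round the work are solid. World frame = base frame: x ahead of the robot, y to its left, z up, the work surface at z = 0. Lengths are in m, angles in rad, forces in N, time in s.
With the tool pointing down it reaches from about 0.3 to 0.85 m from the base axis. Payload 4.2 kg.
Tool frame: the origin (TCP) lies midway between the tips of the shut fingers; the grasp point (between the pads) lies 19 mm behind it; z points along the fingers, y is the line along which they close (so a half turn about z gives the same grasp; the last joint's range is limited). The gripper opens to 91 mm and grips with 3 to 60 N. Pads are 32 mm wide; open, the fingers measure 118 mm over their backs; the gripper's body (76 mm by 178 mm) begins 60 mm behind the grasp point.
Start: joints at [1.219, 0.32, 1.565, -0, 1.257, -0.02], TCP at [0.187, 0.544, 0.214] pointing down, gripper open.
Joint ranges: [-3.11, 3.11], [-0.84, 2.01], [0.21, 2.61], [-1.34, 4.49], [0.05, 2.63], [-2.56, 2.56]. Speed limits (rad/s): [2.57, 2.57, 3.14, 3.14, 3.14, 3.14].

### API

Orientations are given as a rotation vector (axis times angle).
In Python, from rig import sense, capture, hand_in gives the robot as it stands.
- The arm moves only by the tool drive_tool, never from a script. Its argument "increments" is text: rows parted by semicolons, each of 4 numbers parted by spaces: the shift along the world's x, y, z in cm, then the turn about the world's z in degrees. A call has exactly 10 rows; each row shifts and turns the commanded pose from where the row before left it; what a row does not reach is not made up. A row lasts 1/10 s, in which the tool goes at most 50 mm and 8.59 degrees, less where a joint would pass 70% of its speed; a pose out of reach is approached as far as the arm can. A call is refused whole if a number of a shift passes 5 or a number of a turn 8.59, either way. A call with a gripper value outside its range is refused whole. "jaw" is the finger opening in cm, from 0 to 9.12, set as the call begins (left out, the last holds). The fingers move at their own pace and stop on an object; "squeeze" is the grip in N (left out, the last holds). Time passes only in rows, so rows that do not move let the fingers close, or fill a call up. It gives the time, the measured TCP pose, the force, the opening and the grip force at its end, in the units of the state.
- sense(): the state, without advancing time (a new reading comes with each control period).
- capture(name): name is "scene" or "top" or "wrist"; returns a dict with "img" (420x560x3 uint8, red, green, blue), "fov_y" (degrees; the focal length in pixels is half the picture's height over the tangent of half this angle, whatever the lens; pixels are square), "cx", "cy" (the principal point, pixels), "extrinsics" (4x4, takes a point from camera to world coordinates). Camera axes: x right, y down, z forward; pixel columns grow to the right and rows downward; lengths in m; the calibration is good to about 2 mm. A picture is of the moment at which its call begins. There is no depth.
- hand_in(): hands the job in; it is judged then, once.
The state is a dict: "t": time; "joint_pos": joint angles; "qvel": joint speeds; "joint_efforts": joint torques, N m; "eef_pos": TCP position; "ee_rot": TCP orientation; "force": force on the tool from outside, world axes, zero at the start; "ft_torque": the same for the moment, N m; "width": finger opening in m; "finger_force": force on a finger pad.
Only numpy, scipy, OpenCV 4.12 (cv2) and the standard library are available. Lean on these libraries where they do the work, as an engineer would, in place of code of your own. Each camera call takes 0.05 s, during which the arm holds its last target. There are 200 camera calls.

### The job

A spice jar and a sugar shaker have fallen out of the wooden display lane and lie on the counter in front of it. Stand both back in the lane, cap up on its floor, one in each of the two empty gaps between the three containers still standing there (either one in either gap), not touching a neighbour. Do not knock over or shift the three standing ones, and leave the marker and the tape roll on the counter alone.

Things in the scene. Friction and masses are not known exactly. Their poses are not given: they have to be found in the camera images.
- lane: fixed wooden lane, a long shallow tray: floor 64 mm wide (its x, away from the robot), 440 mm long (its y), 6 mm above the counter; origin at the centre of its underside; kerbs 8 mm thick, 18 mm high; end stops 30 mm high. Three containers stand in it, one near the middle, one near each end; the two gaps between them are centred about y = -85 and +85 mm, 105 to 145 mm clear
- tipped_jar_mid (a point): the tipped spice jar, clear with dark cap, a round cylinder 45 mm in diameter and 105 mm tall, 0.11 kg, lying on its side on the counter in front of the lane, cap to the right or half towards the robot; the point is on its axis, half-way between foot and top; its z axis points from foot to top
- tipped_shaker_mid (a point): the tipped sugar shaker, grey, 90 mm tall, round: 44 mm in diameter up to 65 mm from the foot, then a domed top narrowing to 34 mm or less; 0.10 kg, lying on the counter in front of the lane, top to the right or half towards the robot, and some 5 degrees lower than the foot; the point is on its axis, half-way between foot and top; its z axis points from foot to top
- jar_a_mid (a point): a standing neighbour in the lane: spice jar, clear with dark cap, a round cylinder 45 mm in diameter and 105 mm tall, 0.11 kg; the point is on its axis, half-way between foot and top; its z axis points from foot to top
- jar_c_mid (a point): another standing neighbour in the lane: spice jar, clear with dark cap, a round cylinder 45 mm in diameter and 105 mm tall, 0.11 kg; the point is on its axis, half-way between foot and top; its z axis points from foot to top
- shaker_b_mid (a point): a standing neighbour in the lane: sugar shaker, grey, 90 mm tall, round: 44 mm in diameter up to 65 mm from the foot, then a domed top narrowing to 34 mm or less; 0.10 kg; the point is on its axis, half-way between foot and top; its z axis points from foot to top
- tipped_jar: the tipped spice jar's foot: origin at the centre of its underside, z axis towards its cap
- tipped_shaker: the tipped shaker's foot: origin at the centre of its underside, z axis towards its top
- marker: a marker pen, 135 x 17 x 16 mm, lying on the counter between the tipped things; bystander; origin at the centre of its underside
- tape: a roll of masking tape, 103 mm across and 25 mm high, lying flat on the counter to the right; bystander; origin at the centre of its underside
There are look-alikes about, which are no part of the job. Leave any red or yellow look-alike of the tipped_jar alone.

How it is judged:
By the outcome, as a careful person would: the job done as asked, in the order asked, and still so for the second after the job is handed in, with the robot touching nothing.
It also fails if it takes over 66 s, if anything falls off the work surface, if the arm or the gripper's body presses on something with over 40 N, if the wrist force passes 120 N, or if a joint passes its speed limit or range.

## Working session

There is one attempt and no reset: what is moved stays moved. The work goes in short steps, Python scripts to look and compute and a tool call to move; the robot and the scene stay as the last step left them, time stands still between calls to the robot, and variables do not carry over. Pictures are saved under pics/ and viewed, at most 10 in all, crops included, and the job is handed in when it is done.

Besides the shell and the picture viewer there is one more tool, called after ">>>" as a command line: name --argument value ..., lists and objects as JSON in quotes. drive_tool: Moves the arm, as the interface text tells. Its arguments: {"type":"object","properties":{"increments":{"type":"string"},"jaw":{"type":"number"},"squeeze":{"type":"number"}},"required":["increments"]}

```bash
mkdir -p pics; ls
cat > h.py <<'E'
import numpy as np,cv2
from rig import sense,capture,hand_in
def snap(n,f):
    c=capture(n); cv2.imwrite(f'pics/{f}.png',c['img'][:,:,::-1]); np.save(f'pics/{f}.npy',c,allow_pickle=True); return c
def load(f): return np.load(f'pics/{f}.npy',allow_pickle=True).item()
def ray(c,u,v):
    f=c['img'].shape[0]/2/np.tan(np.radians(c['fov_y'])/2); E=np.array(c['extrinsics'])
    return E[:3,3],E[:3,:3]@np.array([(u-c['cx'])/f,(v-c['cy'])/f,1])
def plane(c,u,v,z):
    o,d=ray(c,u,v); return o+d*(z-o[2])/d[2]
def proj(c,p):
    f=c['img'].shape[0]/2/np.tan(np.radians(c['fov_y'])/2); E=np.array(c['extrinsics'])
    q=E[:3,:3].T@(np.array(p)-E[:3,3]); return c['cx']+f*q[0]/q[2],c['cy']+f*q[1]/q[2]
E
python3 - <<'E'
from h import *
a=snap('scene','s0');b=snap('top','t0')
for c in(a,b): print(c['fov_y'],c['cx'],c['cy'],np.round(c['extrinsics'],3))
E
```

```text
pics
47.199515514847235 286.76341624295964 211.9901660291163 [[ 0.849 -0.365  0.383  0.088]
 [-0.529 -0.606  0.595 -0.804]
 [ 0.015 -0.707 -0.707  0.924]
 [ 0.     0.     0.     1.   ]]
44.60876058189884 273.35933076426477 211.07487211807228 [[ 0.004 -0.991  0.133  0.375]
 [-1.    -0.003  0.007 -0.103]
 [-0.006 -0.133 -0.991  1.262]
 [ 0.     0.     0.     1.   ]]
```

View pics/s0.png

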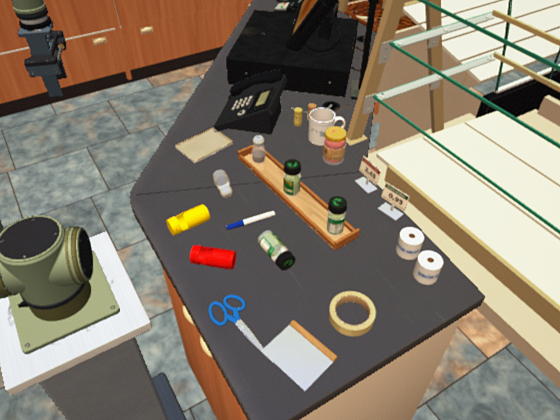

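View pics/t0.png

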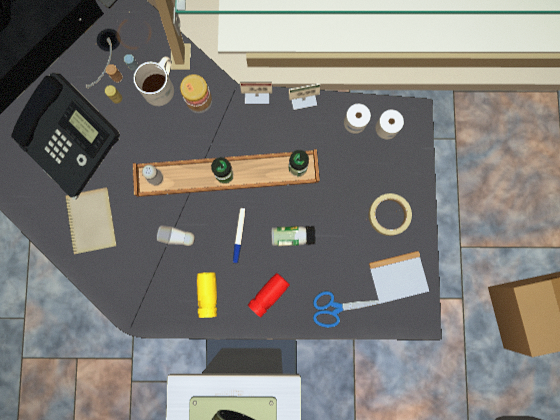

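Top view: the lane spans (134,150)–(319,195), with the standing shaker at (150,175), a jar at (222,170) and a jar at (299,162).

Things that could be taken for the tipped jar:
- Green-label clear jar with dark cap, (293,236): this one fits the description.
- Red look-alike, (268,295): leave.
- Yellow look-alike, (206,295): leave.
- The standing jars in the lane: leave.

The tipped shaker is the grey one at (175,236). The salt-like standing shaker at (150,175) is a neighbour. I'll check the choice in a crop.

Run:
```python
from h import *
c=load('t0'); im=c['img'][140:260,130:330,::-1]
cv2.imwrite('pics/crop0.png',cv2.resize(im,None,fx=4,fy=4,interpolation=cv2.INTER_CUBIC))
```

```text
(no output)
```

View pics/crop0.png

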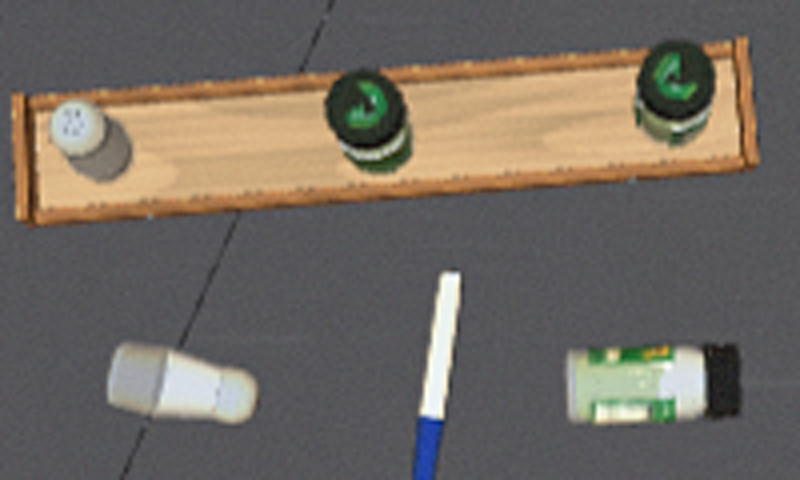

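The crop shows the green-label jar lying with its foot at (567,386) and black cap at (741,381). The grey shaker lies with its foot at (110,375) and top at (257,397). Both choices hold. Next I'll locate them.

Run:
```python
from h import *
c=load('t0')
P=lambda x,y,z: plane(c,130+(x-1.5)/4,140+(y-1.5)/4,z)[:3]
for n,x,y,z in [('jfoot',567,386,.0225),('jcap',741,381,.0225),('sfoot',110,375,.022),('stop',257,397,.018),('capB',366,108,.111),('capC',675,80,.111),('shk',77,128,.096),
 ('laneFL',38,222,.018),('laneFR',741,170,.018),('laneBL',30,100,.018),('laneBR',738,45,.018),('mk',450,272,.016),('mk2',425,478,.016)]:
    print(n,np.round(P(x,y,z)*1000,0))
print(sense())
```

```text
jfoot [480. -90.  22.]
jcap [ 483. -196.   22.]
sfoot [485. 188.  22.]
stop [473.  99.  18.]
capB [632.  25. 111.]
capC [ 649. -152.  111.]
shk [623. 195.  96.]
laneFL [580. 237.  18.]
laneFR [ 614. -197.   18.]
laneBL [657. 245.  18.]
laneBR [ 693. -195.   18.]
mk [550. -18.  16.]
mk2 [424.  -4.  16.]
{'t': 0.1, 'joint_pos': array([ 1.21902620e+00,  3.20226713e-01,  1.56560760e+00, -1.10534313e-05,
        1.25741910e+00, -2.00081614e-02]), 'qvel': array([ 0.00018343, -0.00041274, -0.00254476, -0.0033179 ,  0.0004877 ,
        0.00073829]), 'joint_efforts': array([-1.10524026e-03, -4.13333201e+01, -2.32507253e+01,  7.28400657e-02,
        4.23310418e-02, -4.59568878e-05]), 'eef_pos': array([0.18712259, 0.54318675, 0.21318546]), 'ee_rot': array([-5.18689370e-01, -3.09817617e+00,  2.56657536e-03]), 'force': array([ 0.25440573,  0.43349869, -0.35456002]), 'ft_torque': array([-0.0252981 ,  0.02073644,  0.01467854]), 'finger_force': 0.0, 'width': 0.09089032398054167}
```

>>> drive_tool --increments "2.8 -4 0 -7.9;2.8 -4 0 -7.9;2.8 -4 0 -7.9;2.8 -4 0 -7.9;2.8 -4 0 -7.9;2.8 -4 0 -7.9;2.8 -4 0 -7.9;2.8 -4 0 -7.9;2.8 -4 0 -7.9;2.8 -4 0 -7.6" --jaw 7 --squeeze 3

```text
t: 1.1
eef_pos: [0.4679, 0.1418, 0.2138]
ee_rot: [-2.372, -2.06, 0.0]
force: [0.4, -0.6, 0.7]
width: 0.0697
finger_force: 0.0
```

Run:
```python
from h import *
s=sense();print(s['eef_pos'],s['ee_rot'],s['width'])
c=snap('wrist','w0');print(np.round(c['extrinsics'],3),c['fov_y'])
```

```text
[0.46791295 0.14177389 0.21380858] [-2.37151733e+00 -2.06017843e+00  1.24090695e-04] 0.06970516816935506
[[ 0.99  -0.135 -0.036  0.478]
 [-0.139 -0.959 -0.245  0.211]
 [-0.001  0.248 -0.969  0.385]
 [ 0.     0.     0.     1.   ]] 65.19624424707588
```

View pics/w0.png

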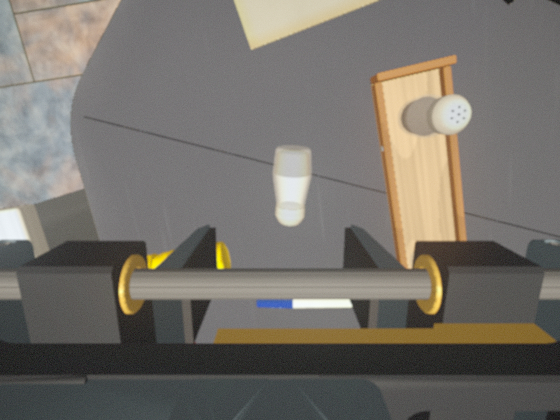

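Wrist view: the shaker's foot is at (293,150) and its top at (290,226), with the yellow look-alike at (190,258) beyond the left finger.

Run:
```python
from h import *
c=load('w0')
for u,v,z in[(293,149,.03),(290,226,.018),(273,165,.022),(312,165,.022)]: print(np.round(plane(c,u,v,z)*1000))
b=load('s0')
for n,p in[('foot',(.485,.188,.022)),('top',(.473,.099,.018))]: print(n,np.round(proj(b,p)),np.round(proj(c,p)))
```

```text
[488. 186.  30.]
[473.  98.  18.]
[464. 171.  22.]
[507. 165.  22.]
foot [217. 174.] [290. 147.]
top [227. 195.] [289. 225.]
```

>>> drive_tool --increments "1 -1.4 -2 0;0 0 -4 0;0 0 -4 0;0 0 -4 0;0 0 -3 0;0 0 -2 0;0 0 -1 0;0 0 -0.6 0;0 0 -0.2 0;0 0 0 0"

```text
t: 2.15
eef_pos: [0.4779, 0.1298, 0.0066]
ee_rot: [2.365, 2.067, 0.002]
force: [0.4, 0.7, 0.1]
width: 0.0705
finger_force: 0.0
```

>>> drive_tool --increments "0 0 0 0;0 0 0 0;0 0 0 0;0 0 0 0;0 0 0 0;0 0 0 0;0 0 0 0;0 0 0 0;0 0 0 0;0 0 0 0" --jaw 3 --squeeze 3

```text
t: 3.15
eef_pos: [0.4776, 0.1297, 0.0061]
ee_rot: [2.366, 2.067, 0.001]
force: [0.4, -0.4, 1.4]
width: 0.0378
finger_force: 3.0
```

>>> drive_tool --increments "0 0 0.5 0;0 0 1 0;0 0 1 0;0 0 1 0;0 0 1 0;0 0 1 0;0 0 0.5 0;0 0 0 0;0 0 0 0;0 0 0 0"

```text
t: 4.15
eef_pos: [0.4769, 0.1296, 0.0655]
ee_rot: [-2.365, -2.067, 0.001]
force: [0.2, -0.6, -1.5]
width: 0.038
finger_force: 3.0
```

Run:
```python
from h import *
c=snap('scene','s1')
cv2.imwrite('pics/s1c.png',cv2.resize(c['img'][80:280,120:340,::-1],None,fx=3,fy=3))
```

```text
(no output)
```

View pics/s1c.png

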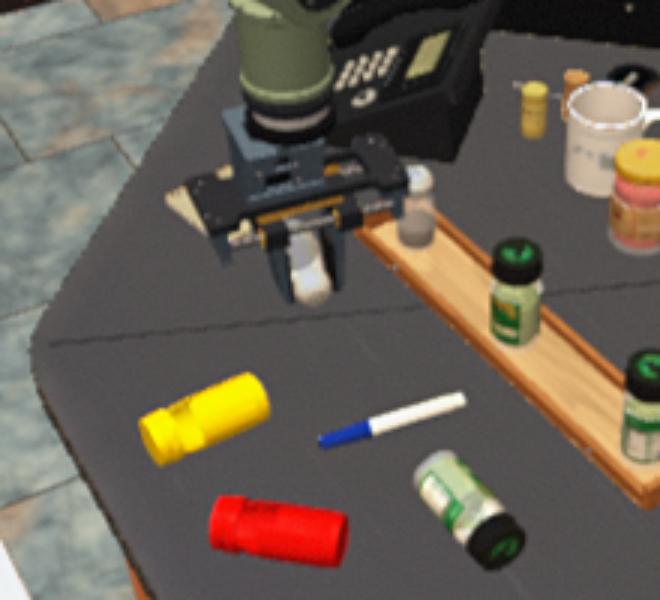

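Run:
```python
from h import *
c=snap('wrist','w1')
cv2.imwrite('pics/w1c.png',cv2.resize(c['img'][120:360,140:420,::-1],None,fx=2,fy=2))
```

```text
(no output)
```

View pics/w1c.png

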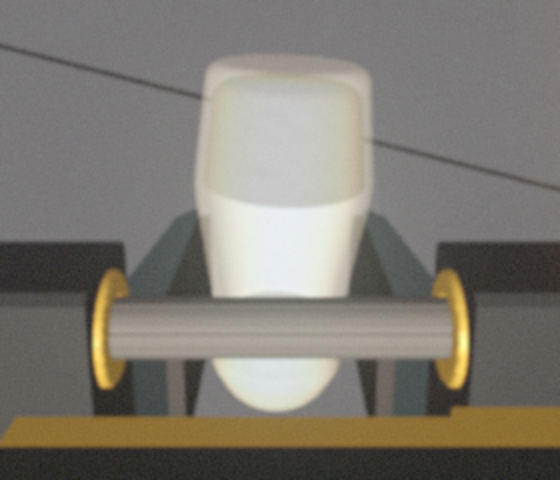

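The shaker tapers, so the pads held its wide shoulder, where gravity has little lever. I'll put it down and regrasp on the dome so the foot can swing down.

>>> drive_tool --increments "0 0 -1 0;0 0 -1.5 0;0 0 -1.5 0;0 0 -1 0;0 0 -0.6 0;0 0 -0.3 0;0 0 0 0;0 0 0 0;0 0 0 0;0 0 0 0"

```text
t: 5.25
eef_pos: [0.4776, 0.1298, 0.0074]
ee_rot: [2.365, 2.067, 0.001]
force: [0.2, -0.5, -1.3]
width: 0.0377
finger_force: 3.0
```

>>> drive_tool --increments "0 0 0 0;0 0 0 0;0 0 0 0;0 0 0 0;-0.1 -0.7 0 0;-0.1 -0.7 0 0;-0.1 -0.6 -0.1 0;0 0 -0.1 0;0 0 0 0;0 0 0 0" --jaw 6.5

```text
t: 6.25
eef_pos: [0.4744, 0.1097, 0.0049]
ee_rot: [2.366, 2.067, 0.0]
force: [-0.2, 0.6, -0.4]
width: 0.065
finger_force: 0.0
```

>>> drive_tool --increments "0 0 0 0;0 0 0 0;0 0 0 0;0 0 0 0;0 0 0 0;0 0 0 0;0 0 0 0;0 0 0 0;0 0 0 0;0 0 0 0" --jaw 2.5 --squeeze 3

```text
t: 7.25
eef_pos: [0.4744, 0.1097, 0.005]
ee_rot: [2.366, 2.067, 0.0]
force: [0.9, 0.3, 0.4]
width: 0.0338
finger_force: 3.0
```

>>> drive_tool --increments "0 0 0.5 0;0 0 1 0;0 0 1.5 0;0 0 1.5 0;0 0 1.5 0;0 0 1.5 0;0 0 1 0;0 0 0.5 0;0 0 0 0;0 0 0 0"

```text
t: 8.25
eef_pos: [0.4739, 0.1095, 0.0946]
ee_rot: [-2.365, -2.067, 0.001]
force: [0.1, -0.6, -1.3]
width: 0.0332
finger_force: 3.0
```

Run:
```python
from h import *
c=snap('scene','s2');d=snap('wrist','w2')
a=cv2.resize(c['img'][100:220,160:300,::-1],(466,400));b=cv2.resize(d['img'][120:360,140:340,::-1],(333,400))
cv2.imwrite('pics/v2.png',np.hstack([a,b]))
```

```text
(no output)
```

View pics/v2.png

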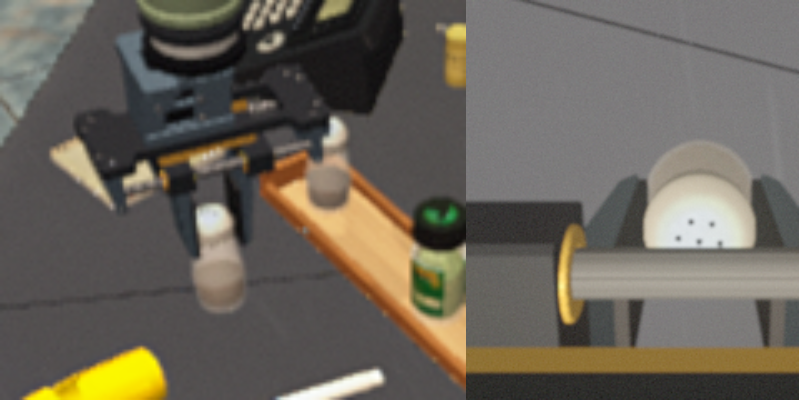

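It worked: the shaker hangs upright from the dome, holes up. Now to carry it to the left gap at about (629,110).

>>> drive_tool --increments "0 0 1.5 0;0.5 0 1.5 0;1.5 0 0 0;2.5 0 0 0;2.5 0 0 0;2.5 0 0 0;2.5 0 0 0;2 0 0 0;1.5 0 0 0;0 0 0 0" --squeeze 5

```text
t: 9.35
eef_pos: [0.6306, 0.1096, 0.1236]
ee_rot: [-2.366, -2.066, 0.001]
force: [-0.5, 1.2, -1.8]
width: 0.0335
finger_force: 5.0
```

Run:
```python
from h import *
c=snap('scene','s3');b=snap('top','t3')
a=cv2.resize(c['img'][80:240,220:380,::-1],(400,400));b=cv2.resize(b['img'][140:240,130:230,::-1],(400,400))
cv2.imwrite('pics/v3.png',np.hstack([a,b]))
print(proj(c,(.629,.11,.045)),proj(c,(.629,.11,.006)))
```

```text
(np.float64(273.55106554149836), np.float64(166.73212486363474)) (np.float64(273.61017011581134), np.float64(177.0916357991642))
```

View pics/v3.png

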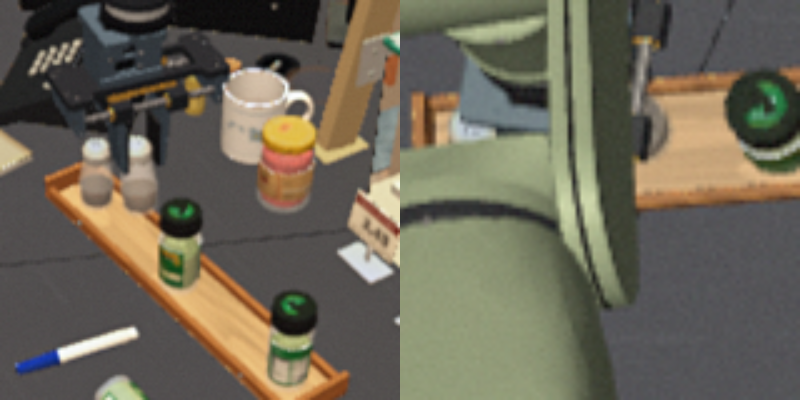

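The shaker hangs upright over the gap (scene crop (140,180)), clear of both neighbours. Lowering it.

>>> drive_tool --increments "0 0 -1 0;0 0 -1 0;0 0 -1 0;0 0 -1 0;0 0 -0.5 0;0 0 -0.3 0;0 0 -0.2 0;0 0 -0.2 0;0 0 0 0;0 0 0 0"

```text
t: 10.45
eef_pos: [0.6295, 0.1097, 0.0732]
ee_rot: [2.365, 2.067, 0.001]
force: [-0.6, -0.5, -1.4]
width: 0.0333
finger_force: 5.0
```

>>> drive_tool --increments "0 0 -0.2 0;0 0 -0.2 0;0 0 -0.2 0;0 0 -0.1 0;0 0 0 0;0 0 0 0;0 0 0 0;0 0 0 0;0 0 0 0;0 0 0 0" --squeeze 3

```text
t: 11.45
eef_pos: [0.6294, 0.1096, 0.066]
ee_rot: [2.366, 2.067, 0.0]
force: [-0.4, -0.9, 4.7]
width: 0.0335
finger_force: 3.0
```

The upward force shows contact with the floor. Release and retreat.

>>> drive_tool --increments "0 0 0.1 0;0 0 0 0;0 0 0 0;0 0 0 0;0 0 0 0;0 0 0 0;0 0 0 0;0 0 0.5 0;0 0 1 0;0 0 1.5 0" --jaw 6

```text
t: 12.45
eef_pos: [0.629, 0.1096, 0.0974]
ee_rot: [-2.365, -2.067, 0.001]
force: [0.9, -0.8, 0.5]
width: 0.0602
finger_force: 0.0
```

>>> drive_tool --increments "0 0 4 0;0 0 4 0;-1 -1 2 0;-2 -4 0 0;-2 -4 0 0;-2 -4 0 1;-2 -4 0 2;-2 -4 0 2;-2 -3 0 2;-2 -3 0 2" --jaw 7

```text
t: 13.45
eef_pos: [0.4785, -0.1618, 0.1982]
ee_rot: [2.194, 2.246, 0.001]
force: [0.1, -0.8, 0.3]
width: 0.0701
finger_force: 0.0
```

Run:
```python
from h import *
c=snap('top','t4');w=snap('wrist','w4')
a=cv2.resize(c['img'][140:260,130:330,::-1],(400,240));b=cv2.resize(w['img'][:,:,::-1],(400,300))
b=w['img'][:240,:400,::-1]
cv2.imwrite('pics/v4.png',np.hstack([cv2.resize(c['img'][140:260,130:330,::-1],(400,240)),b]))
print(sense()['eef_pos'],proj(w,(.480,-.09,.022)),proj(w,(.483,-.196,.022)))
```

```text
[ 0.47726424 -0.16316218  0.1981344 ] (np.float64(286.3541939648487), np.float64(120.12643905024909)) (np.float64(286.36212261739746), np.float64(220.10541601851878))
```

View pics/v4.png

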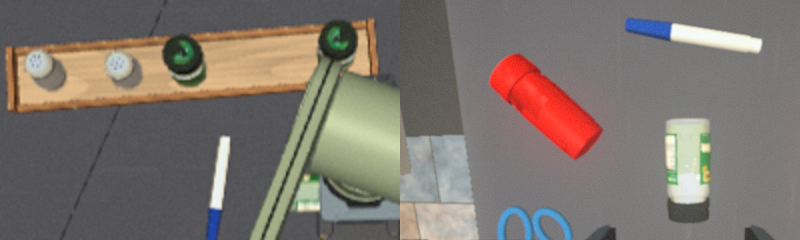

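The left-gap shaker stands at (120,66) in the top crop, clear of its neighbours. In the wrist view the tipped jar runs from its foot (289,120) to its cap (288,221), within 3 mm of the estimate. I'll grasp it at the cap end.

>>> drive_tool --increments "0.7 -2.4 -2 0;0 0 -4 0;0 0 -4 0;0 0 -4 0;0 0 -3 0;0 0 -1.5 0;0 0 -0.7 0;0 0 -0.1 0;0 0 0 0;0 0 0 0"

```text
t: 14.55
eef_pos: [0.4873, -0.1846, 0.0052]
ee_rot: [2.195, 2.245, 0.002]
force: [0.2, -0.6, 0.3]
width: 0.0699
finger_force: 0.0
```

>>> drive_tool --increments "0 0 0 0;0 0 0 0;0 0 0 0;0 0 0 0;0 0 0 0;0 0 0 0;0 0 0 0;0 0 0 0;0 0 0 0;0 0 0 0" --jaw 3 --squeeze 3

```text
t: 15.55
eef_pos: [0.4863, -0.1844, 0.0041]
ee_rot: [2.196, 2.246, 0.0]
force: [-1.2, -0.7, 3.9]
width: 0.045
finger_force: 3.0
```

>>> drive_tool --increments "0 0 0.5 0;0 0 1 0;0 0 1.5 0;0 0 1.5 0;0 0 1.5 0;0 0 1.5 0;0 0 1.5 0;0 0 1.5 0;0 0 0.5 0;0 0 0 0"

```text
t: 16.55
eef_pos: [0.4867, -0.1845, 0.1148]
ee_rot: [2.195, 2.245, 0.001]
force: [1.2, 0.8, -1.7]
width: 0.0448
finger_force: 3.0
```

Run:
```python
from h import *
c=snap('scene','s5');d=snap('wrist','w5')
a=cv2.resize(c['img'][140:290,200:360,::-1],(427,400));b=cv2.resize(d['img'][120:360,180:400,::-1],(366,400))
cv2.imwrite('pics/v5.png',np.hstack([a,b]))
```

```text
(no output)
```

View pics/v5.png

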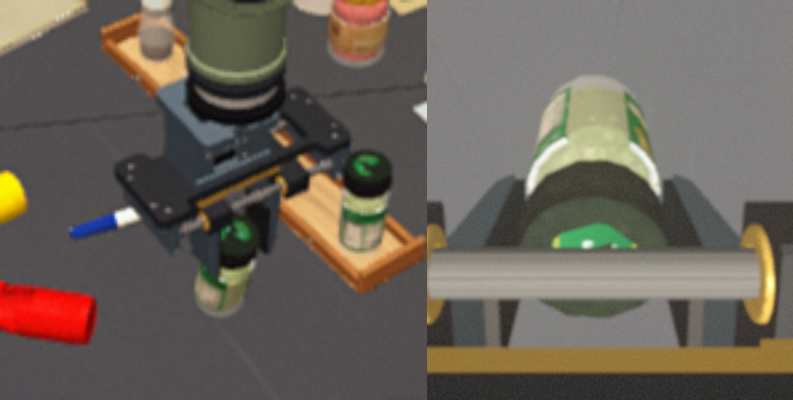

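The jar has swung only part-way: about 40° from vertical, foot towards +y. I'll shake it gently up and down to ratchet it past pad friction.

>>> drive_tool --increments "0 0 3 0;0 0 -1.5 0;0 0 2.5 0;0 0 -2.5 0;0 0 2.5 0;0 0 -2.5 0;0 0 2.5 0;0 0 -2.5 0;0 0 0 0;0 0 0 0"

```text
t: 17.65
eef_pos: [0.4854, -0.184, 0.128]
ee_rot: [-2.194, -2.244, 0.002]
force: [-0.2, 0.5, -0.5]
width: 0.0449
finger_force: 3.0
```

Run:
```python
from h import *
s=sense();print(s['ft_torque'],s['eef_pos'])
w=snap('wrist','w6');o=load('w5')
# contour of the jar body/foot: bright, low-sat-ish above the bar
for c in(o,w):
    r=c['img'][120:260,220:350].astype(int); m=(r.sum(2)>390).astype(np.uint8)
    m=cv2.morphologyEx(m,cv2.MORPH_OPEN,np.ones((3,3)));n,l,st,ce=cv2.connectedComponentsWithStats(m)
    print([(x[0]+220,x[1]+120,*x[2:]) for x in st[1:].tolist() if x[4]>60])
```

```text
[-0.14631913 -0.00419913 -0.04145027] [ 0.48537897 -0.18397489  0.1279609 ]
[(239, 163, 82, 74, 3122)]
[(240, 180, 80, 56, 1542), (248, 187, 16, 26, 156)]
```

>>> drive_tool --increments "0 0 3 0;0 0 -3 0;0 0 3 0;0 0 -3 0;0 0 3 0;0 0 -3 0;0 0 3 0;0 0 -3 0;0 0 0 0;0 0 0 0"

```text
t: 18.7
eef_pos: [0.4859, -0.1842, 0.129]
ee_rot: [-2.195, -2.245, 0.001]
force: [0.0, -0.5, -1.8]
width: 0.0445
finger_force: 3.0
```

```bash
cat > m.py <<'E'
from h import *
import sys
s=sense();p=s['eef_pos'];print(p)
w=snap('wrist',sys.argv[1])
r=w['img'][120:260,220:350].astype(int); m=(r.sum(2)>390).astype(np.uint8)
m=cv2.morphologyEx(m,cv2.MORPH_OPEN,np.ones((3,3)));n,l,st,ce=cv2.connectedComponentsWithStats(m)
print([(x[0]+220,x[1]+120,*x[2:]) for x in st[1:].tolist() if x[4]>60])
for t in(0,10,20,30,40):
    a=np.radians(t); L=93
    f=lambda d,r:(p[0],p[1]+(d*np.sin(a)+r*np.cos(a))/1000,p[2]+.019+(-d*np.cos(a)+r*np.sin(a))/1000)
    print(t,[round(proj(w,f(d,22))[1]) for d in(93,60,20)])
E
python3 m.py w7
```

```text
[ 0.48586819 -0.18416116  0.12896175]
[(243, 185, 76, 49, 1153)]
0 [192, 201, 218]
10 [172, 188, 214]
20 [152, 175, 212]
30 [133, 163, 211]
40 [115, 154, 213]
```

>>> drive_tool --increments "0 0 3.5 0;0 0 -3.5 0;0 0 3.5 0;0 0 -3.5 0;0 0 3.5 0;0 0 -3.5 0;0 0 3.5 0;0 0 -3.5 0;0 0 0 0;0 0 0 0"

```text
t: 19.75
eef_pos: [0.486, -0.1842, 0.1293]
ee_rot: [-2.196, -2.245, 0.001]
force: [-0.5, -0.5, -1.3]
width: 0.0447
finger_force: 3.0
```

```bash
python3 m.py w8
python3 - <<'E'
from h import *
c=snap('scene','s8');o=load('s0');p=sense()['eef_pos']
d=(np.abs(c['img'].astype(int)-o['img'].astype(int)).sum(2)>60)
im=c['img'].astype(int); 
# jar pixels: bright and changed, near the expected place
m=(d&(im.sum(2)>270)&(im[:,:,1]>=im[:,:,2]+8)).astype(np.uint8)
e={t:[tuple(np.round(proj(c,(p[0],p[1]+l*np.sin(np.radians(t)),p[2]+.019-l*np.cos(np.radians(t)))),1)) for l in(.02,.093)] for t in(0,15,30)}
print(e)
f=e[0][1];y0,x0=int(f[1])-30,int(f[0])-30
n,l,st,ce=cv2.connectedComponentsWithStats(m[y0:y0+60,x0:x0+60]);i=1+st[1:,4].argmax()
v,u=np.where(l==i);print('mask',u.min()+x0,u.max()+x0,v.min()+y0,v.max()+y0)
for r in sorted(set(v))[::3]: q=u[v==r];print(r+y0,q.min()+x0,q.max()+x0,(q.min()+q.max())/2+x0)
E
```

```text
[ 0.48599286 -0.18420907  0.12926066]
[(247, 179, 73, 52, 1208), (287, 243, 6, 17, 70), (257, 244, 5, 16, 72)]
0 [192, 201, 218]
10 [172, 188, 214]
20 [152, 175, 212]
30 [133, 163, 211]
40 [115, 154, 213]
{0: [(np.float64(286.2), np.float64(230.4)), (np.float64(285.8), np.float64(251.5))], 15: [(np.float64(285.0), np.float64(228.8)), (np.float64(280.5), np.float64(244.0))], 30: [(np.float64(283.9), np.float64(226.9)), (np.float64(275.6), np.float64(235.4))]}
mask 277 297 238 264
238 277 296 286.5
241 277 297 287.0
244 281 295 288.0
247 281 295 288.0
250 277 295 286.0
253 278 295 286.5
256 278 295 286.5
259 279 295 287.0
262 282 292 287.0
```

Run:
```python
from h import *
c=load('s8');p=np.array([.486,-.1842]);d=np.array(c['extrinsics'])[:2,3]-p;d/=np.linalg.norm(d)
for z in(.08,.07,.06,.05,.04,.03,.02,.01): print(z,np.round(proj(c,(*(p+.0225*d),z)),1))
```

```text
0.08 [285.3 252.2]
0.07 [285.3 255. ]
0.06 [285.2 257.8]
0.05 [285.2 260.5]
0.04 [285.1 263.2]
0.03 [285.1 265.9]
0.02 [285.  268.6]
0.01 [285.  271.2]
```

>>> drive_tool --increments "0 0 -0.3 0;0 0 -0.4 0;0 0 -0.3 0;0 0 -0.1 0;0 0 0 0;0 0 0 0;0 0 0 0;0 0 0 0;0 0 0 0;0 0 0 0" --squeeze 6

```text
t: 20.85
eef_pos: [0.4863, -0.1843, 0.118]
ee_rot: [2.196, 2.246, 0.0]
force: [-0.0, 0.5, -1.1]
width: 0.0444
finger_force: 6.0
```

The jar is vertical but has slipped to the lower part of the pads. I'll stand it on the counter and regrip lower.

>>> drive_tool --increments "0 0 -0.5 0;0 0 -0.5 0;0 0 -0.5 0;0 0 -0.3 0;0 0 -0.2 0;0 0 -0.1 0;0 0 -0.1 0;0 0 0 0;0 0 0 0;0 0 0 0" --squeeze 3

```text
t: 21.85
eef_pos: [0.4866, -0.1844, 0.0962]
ee_rot: [2.196, 2.246, 0.001]
force: [0.6, 0.1, 5.6]
width: 0.0447
finger_force: 3.1
```

>>> drive_tool --increments "0 0 0 0;0 0 0 0;0 0 0 0;0 0 0 0;0 0 -0.5 0;0 0 -1 0;0 0 -1 0;0 0 -0.5 0;0 0 0 0;0 0 0 0" --jaw 6

```text
t: 22.85
eef_pos: [0.4863, -0.1844, 0.0658]
ee_rot: [-2.196, -2.246, 0.0]
force: [-0.5, 0.5, -1.0]
width: 0.06
finger_force: 0.0
```

>>> drive_tool --increments "0 0 0 0;0 0 0 0;0 0 0 0;0 0 0 0;0 0 0 0;0 0 0 0;0 0 0 0;0 0 0 0;0 0 0 0;0 0 0 0" --jaw 3.5 --squeeze 12

```text
t: 23.85
eef_pos: [0.4867, -0.1845, 0.0663]
ee_rot: [2.196, 2.246, 0.001]
force: [1.4, -0.1, 4.3]
width: 0.0451
finger_force: 12.0
```

>>> drive_tool --increments "0 0 0.5 0;0 0 1 0;0 0 1 0;0 0 1 0;0 0 1 0;0 0 0.5 0;0 0 0 0;0 0 0 0;0 0 0 0;0 0 0 0"

```text
t: 24.85
eef_pos: [0.486, -0.1842, 0.1155]
ee_rot: [-2.196, -2.246, 0.001]
force: [-0.0, -0.3, -1.2]
width: 0.0451
finger_force: 12.0
```

Run:
```python
from h import *
c=snap('scene','s9');o=load('s0');p=sense()['eef_pos']
d=(np.abs(c['img'].astype(int)-o['img'].astype(int)).sum(2)>60);im=c['img'].astype(int)
m=(d&(im.sum(2)>270)&(im[:,:,1]>=im[:,:,2]+8)).astype(np.uint8)
e=[np.round(proj(c,(p[0],p[1],z)),1) for z in(.05,.10,.155)];print(e)
y0,x0=int(e[0][1])-40,int(e[0][0])-30
n,l,st,ce=cv2.connectedComponentsWithStats(m[y0:y0+70,x0:x0+60]);i=1+st[1:,4].argmax()
v,u=np.where(l==i)
for r in sorted(set(v))[::3]: q=u[v==r];print(r+y0,q.min()+x0,q.max()+x0,(q.min()+q.max())/2+x0)
w=snap('wrist','w9')
r=w['img'][120:260,220:350].astype(int);mm=((r.max(2)-r.min(2))>25)&(r[:,:,1]>r[:,:,0]);print('green rows',np.where(mm.sum(1)>3)[0]+120)
print([[round(proj(w,(p[0],p[1]+dy,z))[1]) for dy in(-.0225,.0225)] for z in(.15,.05)])
```

```text
[array([285.4, 253.2]), array([285.6, 239.1]), array([286. , 222.5])]
233 295 296 295.5
236 283 296 289.5
239 282 295 288.5
242 283 294 288.5
245 277 295 286.0
248 277 295 286.0
251 277 295 286.0
254 279 294 286.5
257 281 292 286.5
green rows [199 200 201 202 203 204 205 206 207 208 209 210 211 212 213 214 215 216
 217 218 219 220 221 222 223 224 225 226 227 228 229 230 231 232 233 234
 235 242 256 257 258 259]
[[329, 238], [251, 193]]
```

The jar is upright in the grip, foot at about z=50 mm. Carry it to the right gap at (643,-63): sideways first, then in.

>>> drive_tool --increments "0 1 0.5 0;0 2.5 0 0;0 3 0 0;0 3 0 0;0 2.6 0 0;1 0 0 0;2 0 0 0;2 0 0 0;2 0 0 0;1 0 0 0"

```text
t: 25.95
eef_pos: [0.5683, -0.0635, 0.1212]
ee_rot: [2.195, 2.245, 0.002]
force: [-0.1, 0.5, -0.2]
width: 0.0447
finger_force: 12.0
```

>>> drive_tool --increments "1 0 0 0;2 0 0 0;2 0 0 0;1.7 0 0 0;1 0 0 0;0 0 0 0;0 0 0 0;0 0 0 0;0 0 0 0;0 0 0 0"

```text
t: 26.95
eef_pos: [0.6428, -0.0634, 0.1212]
ee_rot: [-2.196, -2.246, -0.0]
force: [-0.5, -0.0, -0.9]
width: 0.0446
finger_force: 12.0
```

Run:
```python
from h import *
c=snap('scene','s10');o=load('s0');p=sense()['eef_pos'];print(p)
# neighbours unchanged? compare patches; held jar midline
d=(np.abs(c['img'].astype(int)-o['img'].astype(int)).sum(2)>60)
for n,q in[('B',(.632,.025)),('C',(.649,-.152)),('A',(.623,.195))]:
    u,v=map(int,proj(c,(*q,.06)));print(n,(u,v),d[v-12:v+12,u-5:u+6].mean().round(2))
im=c['img'].astype(int);print([np.round(proj(c,(p[0],p[1],z))) for z in(.055,.155)])
u,v=map(int,proj(c,(p[0],p[1],.06)))
for r in range(v-12,v+16,3):
    q=np.where(d[r,u-16:u+17])[0]+u-16; print(r,(q.min(),q.max(),(q.min()+q.max())/2) if len(q) else None)
```

```text
[ 0.64300761 -0.06334891  0.1211989 ]
B (290, 179) 0.07
C (333, 216) 0.0
A (256, 147) 0.0
[array([312., 198.]), array([314., 169.])]
184 (np.int64(305), np.int64(321), np.float64(313.0))
187 (np.int64(305), np.int64(321), np.float64(313.0))
190 (np.int64(305), np.int64(320), np.float64(312.5))
193 (np.int64(304), np.int64(320), np.float64(312.0))
196 (np.int64(305), np.int64(320), np.float64(312.5))
199 (np.int64(308), np.int64(319), np.float64(313.5))
202 None
205 None
208 None
211 None
```

>>> drive_tool --increments "0 0 -1 0;0 0 -1 0;0 0 -1 0;0 0 -0.8 0;0 0 -0.4 0;0 0 -0.2 0;0 0 -0.2 0;0 0 -0.1 0;0 0 0 0;0 0 0 0"

```text
t: 28.0
eef_pos: [0.6435, -0.0634, 0.0743]
ee_rot: [2.196, 2.246, 0.001]
force: [-0.4, 0.3, -1.8]
width: 0.0447
finger_force: 12.0
```

>>> drive_tool --increments "0 0 -0.1 0;0 0 -0.1 0;0 0 -0.1 0;0 0 0 0;0 0 0 0;0 0 0 0;0 0 0 0;0 0 0 0;0 0 0 0;0 0 0 0" --squeeze 4

```text
t: 29.0
eef_pos: [0.6443, -0.0633, 0.0718]
ee_rot: [2.195, 2.245, 0.003]
force: [2.4, 1.3, 5.7]
width: 0.0449
finger_force: 4.0
```

Floor contact. Release and retreat.

>>> drive_tool --increments "0 0 0.1 0;0 0 0 0;0 0 0 0;0 0 0 0;0 0 0 0;0 0 0 0;0 0 0.5 0;0 0 1 0;0 0 2 0;0 0 3 0" --jaw 6.2

```text
t: 30.0
eef_pos: [0.6424, -0.0633, 0.137]
ee_rot: [-2.195, -2.245, 0.003]
force: [0.3, 0.7, 0.4]
width: 0.0623
finger_force: 0.0
```

>>> drive_tool --increments "0 0 4 0;0 0 4 0;-3 0 2 0;-4 0 0 0;-4 0 0 0;-4 0 0 0;-4 0 0 0;-4 0 0 0;-3 0 0 0;0 0 0 0"

```text
t: 31.0
eef_pos: [0.3798, -0.0631, 0.238]
ee_rot: [2.197, 2.245, 0.0]
force: [0.2, -0.6, 0.4]
width: 0.0622
finger_force: 0.0
```

Run:
```python
from h import *
c=snap('scene','s11');b=snap('top','t11')
for o,x in((load('s0'),c),(load('t0'),b)):
    d=(np.abs(x['img'].astype(int)-o['img'].astype(int)).sum(2)>60)
    for n,q in[('A',(.623,.195,.05)),('B',(.632,.025,.055)),('C',(.649,-.152,.055)),('marker',(.49,-.011,.01)),('tape',None)]:
        if q is None: continue
        u,v=map(int,proj(x,q));print(n,(u,v),d[v-10:v+10,u-6:u+7].mean().round(2))
    m=d.astype(np.uint8);k=0
    for n,q in[('jar',(.643,-.063)),('shk',(.629,.110))]:
        h=.105 if n=='jar' else .09
        pf=np.array(proj(x,(*q,.006)));pt=np.array(proj(x,(*q,.006+h)))
        u0,v0=((pf+pt)/2).astype(int);R=22;s=m[v0-R:v0+R,u0-R:u0+R]
        nn,l,st,ce=cv2.connectedComponentsWithStats(s);i=1+st[1:,4].argmax();print(n,np.round([*pf,*pt]),'bbox',st[i,0]+u0-R,st[i,1]+v0-R,st[i,2:],ce[i]+[u0-R,v0-R])
        for r in range(0,44,5):
            uu=np.where(l[r]==i)[0]; print(r+v0-R,(uu.min()+uu.max())/2+u0-R if len(uu) else '-',len(uu),end=' | ')
        print()
```

```text
A (257, 150) 0.14
B (290, 180) 0.0
C (333, 217) 0.0
marker (251, 219) 0.0
jar [311. 211. 313. 182.] bbox 304 177 [ 19  37 592] [313.04391892 194.46283784]
174 - 0 | 179 314.0 15 | 184 313.5 18 | 189 314.0 17 | 194 313.5 17 | 199 312.5 18 | 204 312.0 17 | 209 312.5 16 | 214 - 0 | 
shk [274. 177. 273. 153.] bbox 269 152 [ 14  29 327] [275.09785933 166.40061162]
142 - 0 | 147 - 0 | 152 274.5 6 | 157 275.0 13 | 162 273.5 10 | 167 276.0 11 | 172 275.0 13 | 177 275.0 13 | 182 - 0 | 
A (153, 175) 0.0
B (223, 171) 0.0
C (297, 164) 0.0
marker (239, 232) 0.44
jar [261. 172. 260. 162.] bbox 250 153 [ 20  27 445] [259.63370787 165.80449438]
144 - 0 | 149 - 0 | 154 259.5 12 | 159 259.0 19 | 164 259.5 20 | 169 259.5 18 | 174 260.0 15 | 179 260.0 7 | 184 - 0 | 
shk [192. 177. 185. 169.] bbox 183 164 [ 19  21 251] [191.74103586 174.67330677]
150 - 0 | 155 - 0 | 160 - 0 | 165 188.0 1 | 170 191.0 17 | 175 191.5 16 | 180 193.0 15 | 185 - 0 | 190 - 0 |
```

Both stand upright where they were meant to, and the neighbours and marker are unchanged wherever a camera sees them unobstructed. Handing in.

```bash
python3 -c "
from rig import hand_in;print(hand_in())"
```

```text
the job is handed in; nothing more can be done
None
```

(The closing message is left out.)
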